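Clamp a freshly glued gift box to the right click

ROBOT

A 6-joint arm with a two-finger parallel gripper is mounted at the origin on the work surface. World frame = base frame: x ahead of the robot, y to its left, z up, the work surface at z = 0. Lengths are in mm, angles in rad, forces in N, time in s.
With the tool pointing down it reaches from about 425 to 1125 mm from the base axis. Payload 14.9 kg.
Tool frame: the origin (TCP) lies on the centre line of the jaws, within the pads' length; the fingertips stand 14 mm ahead of it and the grasp point (between the pads) lies 5 mm behind it (env.tip_reach is the distance from the TCP to the fingertips, in mm); z points along the fingers, y is the line along which they close (so a half turn about z gives the same grasp; the last joint's range is limited). The gripper opens to 91 mm and grips with 3 to 60 N. Pads are 32 mm wide; open, the fingers measure 118 mm over their backs; the gripper's body (76 mm by 178 mm) begins 60 mm behind the grasp point.
Start: joints at [1.274, 0.379, 1.734, -0, 1.028, -0.033], TCP at [182.532, 675.796, 227.932] pointing down, gripper open.
Joint ranges: [-2.77, 2.77], [-0.74, 2.19], [0, 2.66], [-1.06, 4.2], [0.31, 2.87], [-3.08, 3.08]. Speed limits (rad/s): [1.89, 1.89, 2.39, 3.14, 3.14, 3.14].

INTERFACE

Orientations are given as a rotation vector (axis times angle).
In Python, from rig import sensors, vision, workorder, env gives the robot as it stands. The module is installed in compiled form; this text tells all that it offers.
- The arm moves only by the shell command python3 -m crank 'ROWS' [FORCE]. ROWS is JSON, a list of rows, each a list of 5 numbers: the shift along the tool's x, y, z in units of 30 mm (1.0 is 30 mm), then the turn about the tool's z in units of 5 degrees (1.0 is 5 degrees), then the opening, from 0 (shut) to 1 (fully open). In form: [[dx, dy, dz, roll, fingers], ...]. A call has 1 to 20 rows; each row shifts and turns the commanded pose from where the row before left it, along the tool's axes as they then stand; what a row does not reach is not made up. A row lasts 1/12 s, in which the tool goes at most 41.7 mm and 7.16 degrees, less where a joint would pass 70% of its speed; a pose out of reach is approached as far as the arm can. A call is refused whole if a number of a shift passes 1 or a number of a turn 1, either way. A call with a gripper value outside its range is refused whole. The fingers move at their own pace and stop on an object; FORCE is the grip in N (left out, the last holds). Time passes only in rows, so rows that do not move let the fingers close. It gives the time, the measured TCP pose, the force, the opening and the grip force at its end, in the units of the state.
- sensors.state(): the state, without advancing time (a new reading comes with each control period).
- vision.capture(name): name is "side" or "top"; returns a dict with "image" (384x512x3 uint8, red, green, blue), "z_map" (384x512 float32, mm along the optical axis (not along the pixel's ray), 0 where there is no reading), "intrinsics" (3x3 intrinsics, pixels), "R" (3x3) and "t" (3): a world point X has camera coordinates R X + t. Camera axes: x right, y down, z forward; pixel columns grow to the right and rows downward; lengths in mm; the calibration is good to about 2 mm. A picture is of the moment at which its call begins.
- workorder.job_done(): hands the job in; it is judged then, once.
The state is a dict: "time_s": time; "joint_pos": joint angles; "dq": joint speeds; "effort": joint torques, N m; "eef_pos": TCP position; "tcp_rot": TCP orientation; "contact_force": force on the tool from outside, world axes, zero at the start; "moment": the same for the moment, N m; "width": finger opening in mm; "gripper_force": force on a finger pad.
Only numpy, scipy, OpenCV 4.12 (cv2) and the standard library are available. Lean on these libraries where they do the work, as an engineer would, in place of code of your own. Each camera call takes 0.05 s, during which the arm holds its last target. There are 200 camera calls.

TASK

Set the freshly glued brown gift box on the bed of the green counter clamp, in line with the rubber foot and with one end towards the fixed fence. Then wind the black knob clockwise, click by click, until the sprung foot holds the box firmly home against the fence with a push of about 10 newtons (one kilogram; at twice that the card crushes), and let go with the pawl dropped behind that tooth, so that the clamp holds by itself. Move the jaw only by its knob and leave the other things on the counter where they are.

Things in the scene. Friction and masses are not known exactly. Their poses are not given: they have to be found in the camera images.
- clamp: Green cast counter clamp for gluing gift boxes, bolted down. Origin: centre of the underside of its bed, which is 130 mm along x, 350 mm along y, 20 mm high; the flat top carries the box, centred on x = 0. Along its y follow: knob axis at y = -112 mm, sliding jaw, space for the box, fixed fence at the +y end. The pawl stands at the +x side of the knob, up to 57 mm above the counter.
- fence_face (a point): Point in the middle of the fixed fence's inner face, at its foot on the bed: x = 0, y = +135 mm, z = 20 mm in the clamp's frame, same axes (+y points out through the fence). The fence is 100 mm wide in x and rises 42 mm above the bed.
- jaw: Red jaw block, 78 mm in x, 22 mm in y, 39 mm high (top 60 mm above the counter), sliding along the clamp's y. Origin: centre of its underside, 20.5 mm above the counter; its front face is 11 mm further to +y. A rack behind it meshes with a pinion (pitch radius 25 mm) under the knob: it advances 25 mm per rad, 4.4 mm per tooth.
- jaw_front (a point): Centre of the jaw's front face. Ahead of it a black rubber foot (36 mm wide, 28 mm high) sits on a threaded spindle, left screwed out by an unknown amount each time: its face lies 30 to 60 mm ahead of this point towards the fence. No reading gives this; it is found by feel. The foot is sprung: it yields from 3 N, then 1.2 N more per mm, up to 20 mm.
- knob (a joint): Turn of the knob and ratchet wheel, rad: 0 with the jaw fully back, growing clockwise seen from above, which closes the jaw; at most 2.75, starts between 0 and 0.4. 36 teeth, one every 0.1745 rad: the pawl drops in when the reading is about 0.02 past a multiple of 0.1745; let go, the wheel rests within 0.01 of it. Let go between two teeth it may turn back to the last tooth passed.
- knob_grip (a point): On the knob's axis, 80 mm above the counter. The black bar grip is 54 mm long along this point's x, 14 mm thick along its y, 60 to 94 mm above the counter, over a round skirt and the ratchet wheel (radius 45 mm, top 48 mm above the counter). The frame turns with the knob, z up; at reading 0 its axes are those of the clamp.
- ratchet (a point): Top of the steel ratchet wheel on the knob axis, with the clamp axes. Torque to turn the knob: 0.025 N m per newton of push at the foot, plus 0.02 to 0.06 N m of pawl drag and friction while turning (least just after a click, most near a crest); at standstill friction may act either way, 0.02 N m. With the pawl in, the wheel cannot turn back past that tooth, and the pawl bears the load.
- pawl (a joint): Lift of the brass sprung pawl (rad): 0 to 0.04 when dropped home behind a tooth, about 0.13 at the crest of a tooth; more when its red tail is pushed towards the clamp's -x, which frees the wheel.
- gift_box: Brown card gift box, about 0.16 kg, 60 mm along its x, 90 mm along its y, 45 mm high, closed. Origin: centre of its underside. It starts standing on the counter to the left of the clamp. Its two 60 mm wide ends (+y and -y, white flaps freshly glued) are the ones to be pressed; it may go in either way round. Against the fence its centre is at y = +90 mm in the clamp's frame.
- glue_jar: Bystander: closed glue jar, 56 mm across, 75 mm high, yellow cap; origin at the centre of its underside.
- red_box: Bystander: red gift box with yellow bands, 70 x 70 x 41 mm; origin at the centre of its underside.
- glue_brush: Bystander: glue brush lying on the counter along its x; origin at its underside.
Things that resemble listed ones, but are neither listed nor needed, are in the scene too. Of the things that look like the gift_box, take the one that is farthest to the robot's left at the start.

How it is judged (in metres and radians):
On the way:
1. the box stands on the clamp's bed between foot and fence, square and in line (12 mm, 7 degrees), let go and not yet pressed (x of gift_box in the frame of clamp between -0.012 and 0.012 m and z of gift_box in the frame of clamp between 0.016 and 0.024 m and angle between gift_box's own z axis and vertical below 0.08 rad and angle between the y axis of gift_box and the y axis of clamp, either way round below 0.12 rad and y of gift_box in the frame of clamp between 0.06 and 0.094 m and contact force between the fingers and gift_box below 0.1 N and contact force between jaw and gift_box below 3 N), for 0.2 s.
At the end, for the whole second after the job is handed in: the box stands upright on the bed, in line with the foot within 12 mm and 7 degrees, its end within 3 mm of the fence; the foot presses it with 6 to 14 N, held by the pawl alone (dropped home, lift under 0.05 rad), the knob and box at rest (x of gift_box in the frame of clamp between -0.012 and 0.012 m and z of gift_box in the frame of clamp between 0.016 and 0.024 m and angle between gift_box's own z axis and vertical below 0.08 rad and angle between the y axis of gift_box and the y axis of clamp, either way round below 0.12 rad and y of gift_box in the frame of clamp above 0.087 m and contact force between jaw and gift_box between 6 and 14 N and value of joint pawl below 0.05 rad and velocity of joint knob between -0.05 and 0.05 rad/s and linear speed of gift_box below 0.01 m/s); the robot touches nothing.
It fails at once if the foot or jaw presses the box with more than 20 N (the card crushes) (contact force between jaw and gift_box above 20 N).
It fails at once if the gripper or arm pushes the jaw or its foot directly (over 5 N) (contact force between any of the fingers, the arm and jaw above 5 N).
It fails at once if a bystander (glue jar, red box, brush) is moved more than 30 mm (distance of any of glue_jar, red_box, glue_brush from where it was at the start of the episode above 0.03 m).
It also fails if it takes over 67 s, if anything falls off the work surface, if the arm or the gripper's body presses on something with over 40 N, if the wrist force passes 120 N, or if a joint passes its speed limit or range.

## Working session

There is one attempt and no reset: what is moved stays moved. The work goes in short steps, Python scripts to look and compute and a shell command to move; the robot and the scene stay as the last step left them, time stands still between calls to the robot, and variables do not carry over. Pictures are saved under pics/ and viewed, at most 10 in all, crops included, and the job is handed in when it is done.

```bash
mkdir -p pics; python3 - <<'E'
from rig import sensors, vision
import cv2,numpy as np
for n in("top","side"):
    c=vision.capture(n); cv2.imwrite(f"pics/{n}0.png",cv2.cvtColor(c["image"],cv2.COLOR_RGB2BGR)); np.savez(f"{n}0.npz",**c)
    print(n,c["intrinsics"],c["R"],c["t"])
s=sensors.state();print(s)
E
```

```text
top [[440.19340534   0.         251.08891962]
 [  0.         440.19340534 196.57991513]
 [  0.           0.           1.        ]] [[-0.01822501 -0.99941808  0.02883323]
 [-0.9897165   0.01394096 -0.14236183]
 [ 0.14187703 -0.03113127 -0.98939464]] [ -48.92751752  590.06069607 1026.26659393]
side [[463.17846363   0.         257.39978336]
 [  0.         463.17846363 190.81778662]
 [  0.           0.           1.        ]] [[ 0.68331714 -0.73007318 -0.00841697]
 [-0.52207186 -0.48051283 -0.7046619 ]
 [ 0.51041029  0.48590181 -0.70949332]] [-420.07668834  323.66634549 1132.58403426]
{'time_s': 0.1, 'joint_pos': array([ 1.27370229e+00,  3.79324393e-01,  1.73467331e+00, -3.64293215e-05,
        1.02850323e+00, -3.32818329e-02]), 'dq': array([-0.0005189 , -0.00110503, -0.00115543, -0.00043674, -0.00085487,
       -0.0003545 ]), 'effort': array([-2.92512841e-04, -7.65046191e+01, -4.35291982e+01,  6.52204268e-02,
        3.98888451e-02,  9.42358383e-06]), 'eef_pos': array([182.4436185 , 675.48387699, 227.40033163]), 'tcp_rot': array([-4.13149664e-01, -3.11418764e+00,  1.41530395e-03]), 'contact_force': array([-0.26003899, -0.4609724 , -0.02841551]), 'moment': array([-0.03766907, -0.05935733,  0.0120654 ]), 'gripper_force': 0.0, 'width': 91.17946356155826}
```

View pics/top0.png

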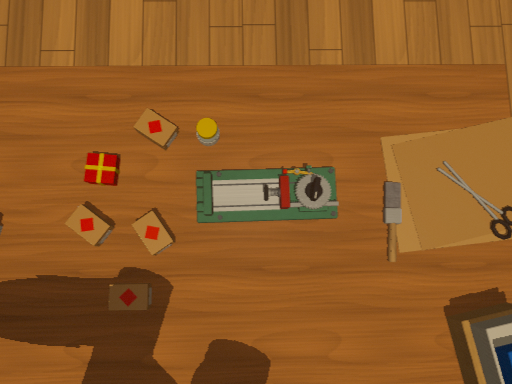

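View pics/side0.png

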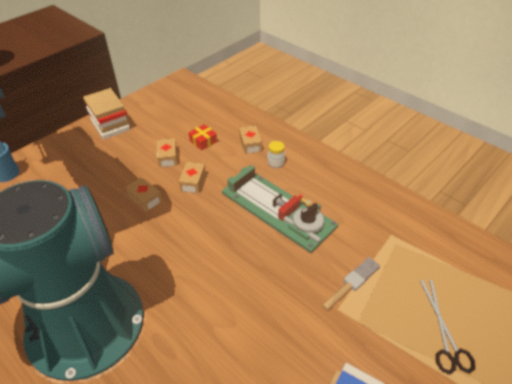

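The top view shows four brown boxes; (89,225) looks farthest left. The clamp spans (197–337, 168–222), with its fence on the left, the knob at (313,190) and the pawl on the +x side at (298,171). The jar is at (207,130), the red box at (102,168) and the brush at (393,220). The side view agrees.

```bash
cat > m.py <<'E'
import numpy as np,cv2
def cloud(c):
    K=c["intrinsics"];z=c["z_map"];v,u=np.mgrid[:z.shape[0],:z.shape[1]]
    P=np.stack([(u-K[0,2])/K[0,0]*z,(v-K[1,2])/K[1,1]*z,z],-1)
    W=(P-c["t"])@c["R"]; W[z==0]=np.nan; return W
def rect(xy):
    (cx,cy),(w,h),a=cv2.minAreaRect(xy.astype(np.float32)); 
    if w<h: w,h,a=h,w,a-90
    return np.round([cx,cy,w,h,(a+90)%180-90],1)   # a: direction of long side from world x, deg
def proj(c,X):
    p=c["R"]@np.array(X,float)+c["t"]; q=c["intrinsics"]@p; return q[:2]/q[2]
E
python3 - <<'E'
import numpy as np,cv2
from m import *
c=dict(np.load("top0.npz"));W=cloud(c);z=W[...,2]
print("table z",np.nanmedian(z))
m=((z>30)&(z<110)).astype(np.uint8)
n,l,st,_=cv2.connectedComponentsWithStats(m)
hsv=cv2.cvtColor(c["image"],cv2.COLOR_RGB2HSV)
for i in range(1,n):
    if st[i,4]<30: continue
    p=W[l==i]; zt=np.percentile(p[:,2],90); q=p[p[:,2]>zt-6]
    print(st[i],"ztop",zt.round(1),rect(q[:,:2]),"med rgb",np.median(c["image"][l==i],0))
# clamp green
g=(hsv[...,0]>50)&(hsv[...,0]<95)&(hsv[...,1]>80)
g[:, :190]=0;g[:,345:]=0
q=W[g&(z>12)&(z<26)];print("bed",rect(q[:,:2]),np.median(q[:,2]))
q=W[g&(z>50)];print("fence",rect(q[:,:2]),np.median(q[:,2]),len(q))
k=(z>84)&(z<100);k[:,:280]=0;k[:,345:]=0
q=W[k];print("knob",rect(q[:,:2]),q.mean(0))
r=((hsv[...,0]<8)|(hsv[...,0]>172))&(hsv[...,1]>150)&(z>50);r[:,:270]=0;r[:,300:]=0
q=W[r];print("jaw",rect(q[:,:2]),q.mean(0))
im=cv2.cvtColor(c["image"],cv2.COLOR_RGB2BGR)
a=cv2.resize(im[155:235,190:345],None,fx=4,fy=4,interpolation=cv2.INTER_CUBIC)
b=cv2.resize(im[100:320,40:240],None,fx=2,fy=2)
cv2.imwrite("pics/clamp.png",a)
E
```

```text
table z 0.0033747402003368085
[134 108  45  40 927] ztop 47.3 [767.2 175.5  91.2  60.7  55.2] med rgb [169. 116.  49.]
[197 118  23  26 476] ztop 76.6 [7.542e+02 4.560e+01 4.860e+01 4.790e+01 1.000e-01] med rgb [188. 147.   0.]
[ 84 153  34  31 910] ztop 43.5 [666.2 307.   74.4  73.1  83.6] med rgb [176.  12.   0.]
[ 264  165   75   47 1822] ztop 63.7 [ 610.1 -158.   136.6   90.   -79.2] med rgb [136.5 104.   66. ]
[196 173  18  43 525] ztop 63.7 [596.   45.5  99.   21.2   2.3] med rgb [ 72. 100.  62.]
[  65  204   47   42 1027] ztop 47.6 [527.9 332.6  90.5  60.5  52.1] med rgb [171. 118.  51.]
[ 132  211   43   44 1001] ztop 47.4 [506.2 178.4  89.9  60.5  34.4] med rgb [173. 120.  55.]
[ 109  283   41   28 1060] ztop 47.7 [356.8 232.3  90.7  59.6  89. ] med rgb [100.  66.  31.]
[ 451  304   61   80 2072] ztop 98.3 [ 244.9 -573.5  159.5   74.6  -23.6] med rgb [79. 66. 31.]
bed [598.  -97.4 344.3 127.2 -89.3] 19.97105174476775
fence [641.  -52.7 291.7  91.8 -65.6] 61.50393098536268 307
knob [ 600.8 -210.5   53.    14.7  -11.8] [ 600.1486018  -209.52075689   93.4116133 ]
jaw [ 607.2 -138.2   93.3   20.6    1.1] [ 601.01006105 -138.33692905   59.32829542]
```

View pics/clamp.png

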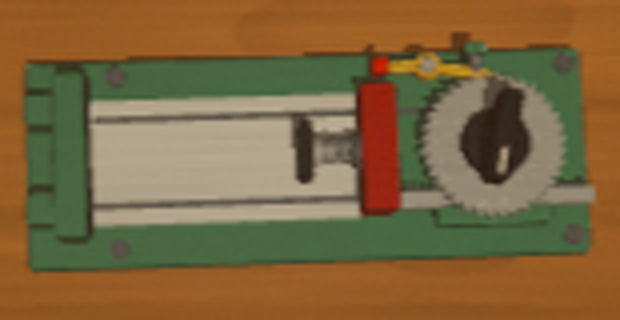

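The target box is at (528,333), top 47 mm, 90×60, with its long axis at 52°. The clamp's yaw is about 0.9° and its knob is at (600,-210). The foot face looks to be about 38 mm ahead of the jaw.

```bash
cat >> m.py <<'E'
def go(x,y,z,yaw=None):
    "print shift needed in tool units, and roll units so that the closing line points at yaw (deg)"
    from rig import sensors
    from scipy.spatial.transform import Rotation as Ro
    s=sensors.state();R=Ro.from_rotvec(s["tcp_rot"]).as_matrix()
    cur=np.degrees(np.arctan2(R[1,1],R[0,1]))
    d=R.T@(np.array([x,y,z])-s["eef_pos"])/30
    print("t",round(s["time_s"],2),"pos",s["eef_pos"].round(1),"yaw",cur.round(2),"tilt",R[2].round(4),"shift",d.round(3),"roll", None if yaw is None else round(-(yaw-cur)/5,3),
     "F",s["contact_force"].round(2),"M",s["moment"].round(3),"w",round(s["width"],1),"gf",round(s["gripper_force"],1))
E
python3 -m crank '[[-0.88,-0.5,0,0,1],[-0.88,-0.5,0,0,1],[-0.88,-0.5,0,0,1],[-0.88,-0.5,0,0,1],[-0.88,-0.5,0,0,1],[-0.88,-0.5,0,0,1],[-0.88,-0.5,0,0,1],[-0.88,-0.5,0,0,1],[-0.88,-0.5,0,0,1],[-0.88,-0.5,0,0,1],[-0.88,-0.5,0,0,1],[-0.88,-0.5,0,0,1],[-0.88,-0.5,0,0,1],[-0.88,-0.5,0,0,1],[-0.88,-0.5,0,0,1],[-0.88,-0.5,0,0,1]]' 20
python3 -m crank '[[0,0,0,1,1],[0,0,0,1,1],[0,0,0,1,1],[0,0,0,1,1],[0,0,0,1,1],[0,0,0,1,1],[0,0,0,1,1],[0,0,0,1,1],[0,0,0,1,1],[0,0,0,1,1],[0,0,0,1,1],[0,0,0,1,1],[0,0,0,1,1],[0,0,0,1,1],[0,0,0,1,1],[0,0,0,1,1],[0,0,0,1,1],[0,0,0,1,1],[0,0,0,1,1],[0,0,0,1,1]]'
python3 -c "
from m import *
go(528,332.5,22,-37.9)"
```

```text
time_s: 1.43
eef_pos: [528.5, 332.7, 227.7]
tcp_rot: [-0.413, -3.114, 0.0]
contact_force: [-0.3, 0.5, 0.3]
width: 91.2
gripper_force: 0.0
time_s: 3.1
eef_pos: [527.5, 333.9, 227.6]
tcp_rot: [-2.655, -1.68, 0.001]
contact_force: [0.0, -0.0, -0.2]
width: 91.5
gripper_force: 0.0
t 3.1 pos [527.5 333.9 227.6] yaw -25.36 tilt [-5.e-04 -3.e-04 -1.e+00] shift [-0.032  0.036  6.854] roll 2.508 F [ 0.03 -0.03 -0.17] M [-0.103  0.065 -0.022] w 91.5 gf 0.0
```

```bash

python3 -m crank '[[-0.03,0.04,0.9,0.9,1],[0,0,0.9,0.9,1],[0,0,0.9,0.7,1],[0,0,0.9,0,1],[0,0,0.9,0,1],[0,0,0.9,0,1],[0,0,0.9,0,1],[0,0,0.5,0,1],[0,0,0.05,0,1],[0,0,0,0,0.3],[0,0,0,0,0.3],[0,0,0,0,0.3],[0,0,0,0,0.3],[0,0,0,0,0.3],[0,0,0,0,0.3],[0,0,0,0,0.3]]' 12
python3 -c "
from m import *
go(596,-13,100,0.9)"
```

```text
time_s: 4.43
eef_pos: [528.9, 333.0, 23.5]
tcp_rot: [-2.819, -1.387, -0.002]
contact_force: [-1.7, -1.0, 8.8]
width: 59.9
gripper_force: 12.0
t 4.43 pos [528.9 333.   23.5] yaw -37.62 tilt [ 1.2e-03  4.0e-04 -1.0e+00] shift [-7.767  8.811 -2.555] roll -7.703 F [-1.68 -0.96  8.84] M [-0.085  0.48   0.016] w 59.9 gf 12.0
```

```bash

python3 -m crank '[[0,0,-0.5,0,0.3],[0,0,-0.9,0,0.3],[0,0,-0.9,0,0.3],[0,0,-0.9,-0.9,0.3],[0,0,-0.9,-1,0.3],[0,0,0,-1,0.3],[0,0,0,-1,0.3],[0,0,0,-1,0.3],[0,0,0,-1,0.3],[0,0,0,-1,0.3],[0,0,0,-0.8,0.3],[0,0,0,0,0.3]]' 
python3 -c "
from m import *
go(597,-16,80,0.9)"
```

```text
time_s: 5.43
eef_pos: [528.4, 332.6, 146.5]
tcp_rot: [2.2, 2.242, 0.001]
contact_force: [0.3, 0.5, -1.6]
width: 60.0
gripper_force: 12.0
t 5.43 pos [528.4 332.6 146.5] yaw 1.08 tilt [ 2.e-04  5.e-04 -1.e+00] shift [-11.661   2.067   2.214] roll 0.036 F [ 0.26  0.49 -1.6 ] M [-0.047  0.021 -0.002] w 60.0 gf 12.0
```

```bash

python3 -m crank '[[-0.4,0.1,0,0,0.3],[-0.8,0.15,0,0,0.3],[-0.9,0.15,0,0,0.3],[-0.9,0.15,0,0,0.3],[-0.9,0.15,0,0,0.3],[-0.9,0.15,0,0,0.3],[-0.9,0.15,0,0,0.3],[-0.9,0.15,0,0,0.3],[-0.9,0.15,0,0,0.3],[-0.9,0.15,0,0,0.3],[-0.9,0.15,0,0,0.3],[-0.9,0.15,0,0,0.3],[-0.9,0.15,0,0,0.3],[-0.7,0.15,0,0,0.3],[-0.4,0.05,0.2,0,0.3],[-0.26,0.05,0.5,0,0.3],[0,0.0,0.7,0,0.3],[0,0,0.7,0,0.3],[0,0,0.2,0,0.3],[0,0,0,0,0.3]]'
python3 - <<'E'
from m import *
from rig import vision
go(597,-16,44,0.9)
c=vision.capture("top");np.savez("top1.npz",**c);W=cloud(c)
im=cv2.cvtColor(c["image"],cv2.COLOR_RGB2BGR)
cv2.imwrite("pics/place.png",cv2.resize(im[120:260,170:360],None,fx=4,fy=4,interpolation=cv2.INTER_CUBIC))
E
```

```text
time_s: 7.1
eef_pos: [597.3, -40.0, 74.9]
tcp_rot: [-2.204, -2.236, 0.003]
contact_force: [-0.8, -0.0, -2.0]
width: 59.4
gripper_force: 12.0
t 7.1 pos [597.3 -40.   74.9] yaw 0.83 tilt [ 4.0e-04 -3.2e-03 -1.0e+00] shift [0.799 0.004 1.029] roll -0.015 F [-0.77 -0.02 -2.04] M [-0.105  0.036  0.004] w 59.4 gf 12.0
```

View pics/place.png

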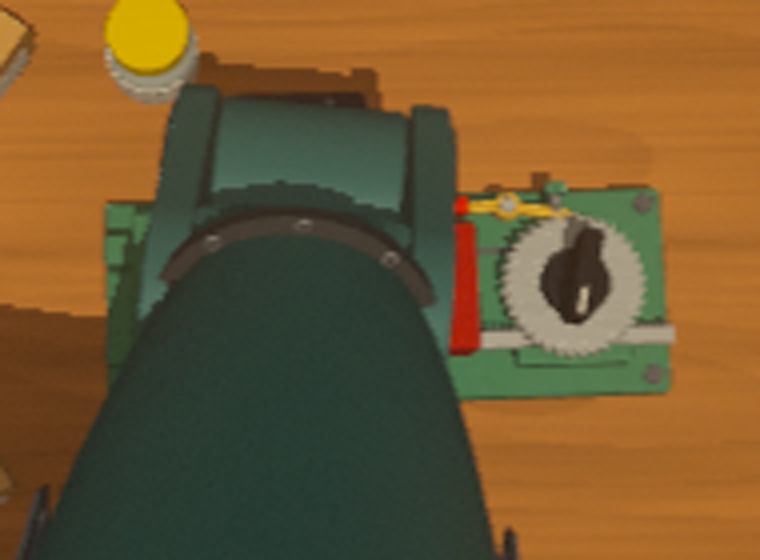

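The arm hides the box. The jaw and knob have not moved. The box is 24 mm short of the fence position, so I'll shift it first and then lower it.

```bash

python3 -m crank '[[0.4,0,0,0,0.3],[0.4,0,0,0,0.3],[0,0,0,0,0.3],[0,0,0.4,0,0.3],[0,0,0.3,0,0.3],[0,0,0.2,0,0.3],[0,0,0.1,0,0.3],[0,0,0.03,0,0.3],[0,0,0,0,0.3]]'
python3 -c "
from m import *
go(597,-16,44,0.9)"
```

```text
time_s: 7.9
eef_pos: [598.2, -16.3, 45.1]
tcp_rot: [-2.204, -2.238, 0.001]
contact_force: [-1.1, -0.5, -2.6]
width: 59.9
gripper_force: 12.0
t 7.9 pos [598.2 -16.3  45.1] yaw 0.87 tilt [ 1.e-04 -8.e-04 -1.e+00] shift [ 0.011 -0.038  0.035] roll -0.006 F [-1.06 -0.46 -2.58] M [-0.137 -0.017  0.011] w 59.9 gf 12.0
```

Lower slightly further, release, and lift.

```bash

python3 -m crank '[[0,-0.03,0.04,0,0.3],[0,0,0.02,0,0.3],[0,0,0,0,0.3],[0,0,0,0,0.9],[0,0,0,0,0.9],[0,0,0,0,0.9],[0,0,0,0,0.9],[0,0,-0.3,0,0.9],[0,0,-0.8,0,0.9],[0,0,-0.9,0,0.9],[0,0,-0.9,0,0.9],[-0.5,0,-0.9,0,0.9],[-0.9,0,-0.9,0,0.9],[-0.9,0,0,0,0.9],[-0.9,0,0,0,0.9],[-0.9,0,0,0,0.9],[-0.9,0,0,0,0.9],[-0.9,0,0,0,0.9],[-0.4,0,0,0,0.9]]'
python3 - <<'E'
from m import *
from rig import vision
c=vision.capture("side");np.savez("side2.npz",**c);W=cloud(c)
go(600,-209.8,130,78)
z=W[...,2]
im=cv2.cvtColor(c["image"],cv2.COLOR_RGB2BGR)
cv2.imwrite("pics/s2.png",cv2.resize(im[120:270,180:380],None,fx=4,fy=4,interpolation=cv2.INTER_CUBIC))
q=W[(z>60)&(z<69)&(abs(W[...,0]-597)<60)&(abs(W[...,1]+16)<50)];print(len(q),rect(q[:,:2]),np.median(q[:,2]))
E
```

```text
time_s: 9.48
eef_pos: [600.4, -207.7, 185.6]
tcp_rot: [2.205, 2.236, 0.0]
contact_force: [-0.1, 0.8, -0.2]
width: 82.3
gripper_force: 0.0
t 9.53 pos [ 600.5 -208.3  185.5] yaw 0.78 tilt [-8.e-04  9.e-04 -1.e+00] shift [-0.048 -0.018  1.851] roll -15.445 F [-1.27  0.03  0.77] M [-0.205  0.133 -0.005] w 82.2 gf 0.0
431 [595.7 -14.4  96.   65.   89.4] 65.58053061216458
```

View pics/s2.png

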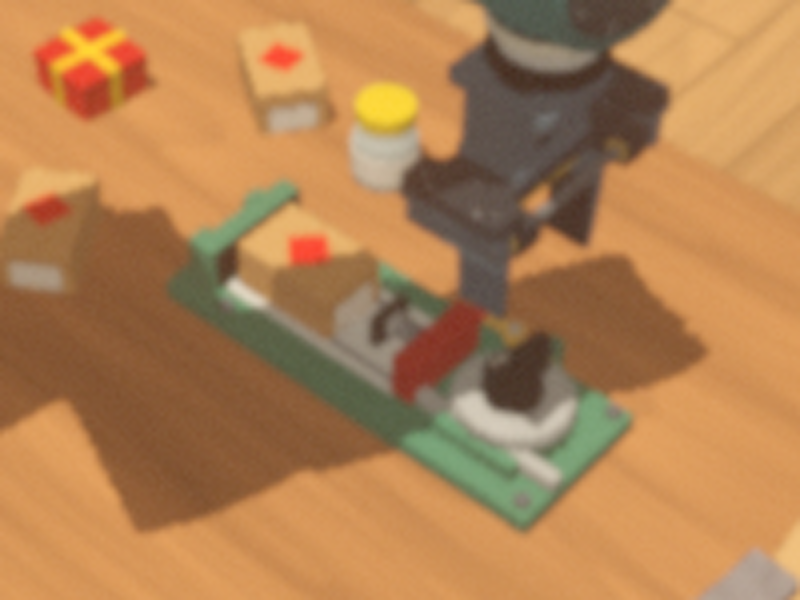

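The box stands in line on the bed, with a gap to the fence of about 7 mm and its white flap facing the foot. Next I'll turn the gripper to the bar and come down.

```bash

python3 -m crank '[[-0.04,-0.02,0,-0.98,0.45],[0,0,0,-0.98,0.45],[0,0,0,-0.98,0.45],[0,0,0,-0.98,0.45],[0,0,0,-0.98,0.45],[0,0,0,-0.98,0.45],[0,0,0,-0.98,0.45],[0,0,0,-0.98,0.45],[0,0,0.2,-0.98,0.45],[0,0,0.2,-0.98,0.45],[0,0,0.2,-0.98,0.45],[0,0,0.2,-0.98,0.45],[0,0,0.2,-0.98,0.45],[0,0,0.2,-0.98,0.45],[0,0,0.2,-0.98,0.45],[0,0,0.2,-0.98,0.45],[0,0,0,0,0.45],[0,0,0,0,0.45]]'
python3 -c "
from m import *
go(600,-209.8,78,79.5)"
```

```text
time_s: 11.03
eef_pos: [599.7, -205.6, 136.9]
tcp_rot: [-0.297, -3.127, -0.0]
contact_force: [0.1, -0.3, 0.5]
width: 41.2
gripper_force: 0.0
t 11.03 pos [ 599.7 -205.6  136.9] yaw 79.16 tilt [ 5.e-04  2.e-04 -1.e+00] shift [-0.037 -0.134  1.963] roll -0.069 F [ 0.11 -0.27  0.47] M [-0.011 -0.005 -0.015] w 41.2 gf 0.0
```

```bash

python3 -m crank '[[-0.04,-0.13,0,0,0.45],[0,0,0.5,0,0.45],[0,0,0.6,0,0.45],[0,0,0.5,0,0.45],[0,0,0.3,0,0.45],[0,0,0.06,0,0.45],[0,0,0,0,0.45],[0,0,0,0,0.45]]' 15
python3 -c "
from m import *
go(600,-209.8,78,79.5)"
```

```text
time_s: 11.7
eef_pos: [600.5, -210.5, 78.2]
tcp_rot: [0.294, 3.128, -0.0]
contact_force: [0.3, -0.1, 0.2]
width: 40.7
gripper_force: 0.0
t 11.7 pos [ 600.5 -210.5   78.2] yaw 79.27 tilt [-3.e-04 -1.e-04 -1.e+00] shift [0.022 0.019 0.008] roll -0.045 F [ 0.32 -0.07  0.22] M [ 0.037  0.015 -0.029] w 40.7 gf 0.0
```

```bash

python3 -m crank '[[0,0,0,0,0.05],[0,0,0,0,0.05],[0,0,0,0,0.05],[0,0,0,0,0.05],[0,0,0,0,0.05],[0,0,0,0,0.05],[0,0,0,0,0.05],[0,0,0,0,0.05]]' 20
python3 -c "
from m import *
go(600,-209.8,78,79.5)"
python3 -m crank '[[0,0,0,0.4,0.05],[0,0,0,0.4,0.05],[0,0,0,0,0.05]]'
python3 -c "
from m import *
go(600,-209.8,78,79.5)"
```

```text
time_s: 12.37
eef_pos: [600.8, -208.2, 78.4]
tcp_rot: [0.294, 3.128, 0.004]
contact_force: [3.8, 22.6, 6.3]
width: 13.5
gripper_force: 20.0
t 12.37 pos [ 600.8 -208.2   78.4] yaw 79.25 tilt [ 0.      0.0028 -1.    ] shift [ 0.015 -0.057  0.013] roll -0.05 F [ 3.77 22.65  6.28] M [ 4.131 -0.783 -0.019] w 13.5 gf 20.0
time_s: 12.62
eef_pos: [600.8, -208.2, 78.4]
tcp_rot: [0.407, 3.115, 0.005]
contact_force: [4.5, 23.2, 6.6]
width: 14.2
gripper_force: 20.0
t 12.62 pos [ 600.8 -208.2   78.4] yaw 75.12 tilt [ 3.0e-04  2.9e-03 -1.0e+00] shift [ 0.011 -0.059  0.012] roll -0.876 F [ 4.54 23.23  6.56] M [ 4.266 -0.802  0.038] w 14.2 gf 20.0
```

```bash
cat >> m.py <<'E'
def st():
    from rig import sensors
    s=sensors.state();from scipy.spatial.transform import Rotation as Ro
    R=Ro.from_rotvec(s["tcp_rot"]).as_matrix();y=np.degrees(np.arctan2(R[1,1],R[0,1]))
    print("t %.2f yaw %.2f reading~ %.3f (teeth %.2f) Mz %.3f"%(s["time_s"],y,np.radians(90.9-y),(90.9-y)/10,s["moment"][2]),"F",s["contact_force"].round(1),"pos",s["eef_pos"].round(1),"w",round(s["width"],1))
E
python3 -m crank '[[0,0.07,0,0.3,0.05],[0,0,0,0.3,0.05],[0,0,0,0,0.05]]'; python3 -c "
from m import *
st()"
python3 -m crank '[[0,0,0,0.3,0.05],[0,0,0,0.3,0.05]]'|head -1; python3 -c "
from m import *
st()"
python3 -m crank '[[0,0,0,0.3,0.05],[0,0,0,0.3,0.05]]'|head -1; python3 -c "
from m import *
st()"
python3 -m crank '[[0,0,0,0.3,0.05],[0,0,0,0.3,0.05]]'|head -1; python3 -c "
from m import *
st()"
python3 -m crank '[[0,0,0,0.3,0.05],[0,0,0,0.3,0.05]]'|head -1; python3 -c "
from m import *
st()"
```

```text
time_s: 12.87
eef_pos: [600.9, -207.8, 78.4]
tcp_rot: [0.486, 3.104, 0.001]
contact_force: [-1.2, 6.6, 5.1]
width: 13.8
gripper_force: 20.0
t 12.87 yaw 72.19 reading~ 0.327 (teeth 1.87) Mz -0.052 F [-1.2  6.6  5.1] pos [ 600.9 -207.8   78.4] w 13.8
time_s: 13.03
t 13.03 yaw 69.21 reading~ 0.378 (teeth 2.17) Mz 0.098 F [-1.6  7.5  5.9] pos [ 600.9 -207.8   78.4] w 14.0
time_s: 13.2
t 13.20 yaw 66.21 reading~ 0.431 (teeth 2.47) Mz 0.126 F [-0.6  7.   5.5] pos [ 600.9 -207.7   78.4] w 13.8
time_s: 13.37
t 13.37 yaw 63.22 reading~ 0.483 (teeth 2.77) Mz 0.067 F [-0.8  7.1  5.9] pos [ 601.  -207.7   78.4] w 14.2
time_s: 13.53
t 13.53 yaw 60.20 reading~ 0.536 (teeth 3.07) Mz 0.072 F [-0.1  8.6  4.7] pos [ 600.9 -207.6   78.4] w 14.2
```

```bash
S='from m import *
st()'
python3 -m crank '[[0,0.02,0,0.5,0.05],[0,0,0,0.5,0.05],[0,0,0,0.5,0.05],[0,0,0,0.5,0.05]]'|head -1; python3 -c "$S"
python3 -m crank '[[0,0,0,0.5,0.05],[0,0,0,0.5,0.05],[0,0,0,0.5,0.05],[0,0,0,0.5,0.05]]'|head -1; python3 -c "$S"
python3 -m crank '[[0,0,0,0.5,0.05],[0,0,0,0.5,0.05],[0,0,0,0.5,0.05],[0,0,0,0.5,0.05]]'|head -1; python3 -c "$S"
python3 - <<'E'
from m import *
from rig import vision
c=vision.capture("side");np.savez("side3.npz",**c)
im=cv2.cvtColor(c["image"],cv2.COLOR_RGB2BGR)
cv2.imwrite("pics/s3.png",cv2.resize(im[150:250,220:350],None,fx=6,fy=6,interpolation=cv2.INTER_CUBIC))
E
```

```text
time_s: 13.87
t 13.87 yaw 50.16 reading~ 0.711 (teeth 4.07) Mz 0.036 F [-0.9  4.7  5.8] pos [ 601.1 -207.4   78.4] w 13.9
time_s: 14.2
t 14.20 yaw 40.15 reading~ 0.886 (teeth 5.07) Mz 0.030 F [-0.2  6.4  5.6] pos [ 601.3 -207.3   78.4] w 13.9
time_s: 14.53
t 14.53 yaw 30.15 reading~ 1.060 (teeth 6.07) Mz 0.024 F [1.5 7.7 4.7] pos [ 601.4 -207.2   78.4] w 13.7
```

View pics/s3.png

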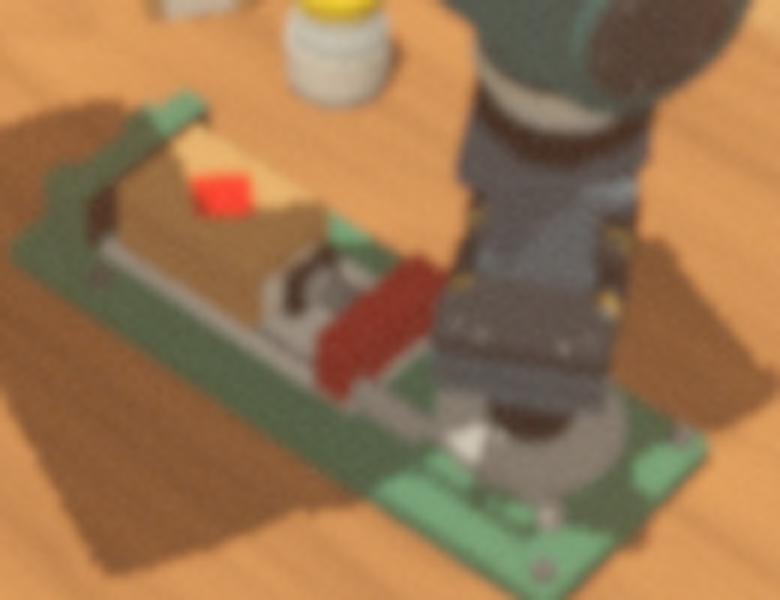

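The foot (at 305,280) is still a few mm short of the box, and the box has a small gap at the fence. I'll go on in finer steps while watching the torque.

```bash
S='from m import *
st()'
python3 -m crank '[[0,0.01,0,0.5,0.05],[0,0,0,0.5,0.05]]'|tail -0; python3 -c "$S"
python3 -m crank '[[0,0,0,0.5,0.05]]'|tail -0; python3 -c "$S"
python3 -m crank '[[0,0,0,0.5,0.05]]'|tail -0; python3 -c "$S"
python3 -m crank '[[0,0,0,0,0.05]]'|tail -0; python3 -c "$S"
python3 -m crank '[[0,0,0,0,0.05]]'|tail -0; python3 -c "$S"
python3 -m crank '[[0,0,0,0.5,0.05]]'|tail -0; python3 -c "$S"
python3 -m crank '[[0,0,0,0.5,0.05]]'|tail -0; python3 -c "$S"
python3 -m crank '[[0,0,0,0.5,0.05]]'|tail -0; python3 -c "$S"
python3 -m crank '[[0,0,0,0.5,0.05]]'|tail -0; python3 -c "$S"
python3 -m crank '[[0,0,0,0,0.05]]'|tail -0; python3 -c "$S"
python3 -m crank '[[0,0,0,0,0.05]]'|tail -0; python3 -c "$S"
python3 -m crank '[[0,0,0,0,0.05]]'|tail -0; python3 -c "$S"
```

```text
t 14.75 yaw 25.18 reading~ 1.147 (teeth 6.57) Mz 0.130 F [-0.7  6.8  5.6] pos [ 601.5 -207.1   78.4] w 14.0
t 14.83 yaw 22.66 reading~ 1.191 (teeth 6.82) Mz 0.102 F [-0.4  7.2  3.9] pos [ 601.5 -207.2   78.4] w 13.8
t 14.92 yaw 20.16 reading~ 1.235 (teeth 7.07) Mz 0.015 F [0.3 7.  5.7] pos [ 601.5 -207.1   78.4] w 14.0
t 15.00 yaw 20.11 reading~ 1.235 (teeth 7.08) Mz -0.009 F [0.2 5.8 4.7] pos [ 601.6 -207.1   78.4] w 13.9
t 15.08 yaw 20.26 reading~ 1.233 (teeth 7.06) Mz -0.043 F [-0.3  7.2  4.1] pos [ 601.5 -207.1   78.4] w 14.1
t 15.17 yaw 17.82 reading~ 1.275 (teeth 7.31) Mz 0.154 F [0.2 7.3 4.9] pos [ 601.6 -207.1   78.4] w 13.5
t 15.25 yaw 15.18 reading~ 1.322 (teeth 7.57) Mz 0.132 F [1.5 8.2 4.5] pos [ 601.7 -207.1   78.4] w 14.0
t 15.33 yaw 12.66 reading~ 1.365 (teeth 7.82) Mz 0.110 F [1.5 6.9 4.6] pos [ 601.7 -207.1   78.4] w 14.0
t 15.42 yaw 10.16 reading~ 1.409 (teeth 8.07) Mz 0.053 F [1.8 7.2 3.7] pos [ 601.7 -207.1   78.4] w 13.6
t 15.50 yaw 10.11 reading~ 1.410 (teeth 8.08) Mz -0.039 F [1.5 8.1 3. ] pos [ 601.7 -207.1   78.5] w 14.0
t 15.58 yaw 10.25 reading~ 1.408 (teet
[... 454 characters left out ...]
out:
BrokenPipeError: [Errno 32] Broken pipe
Exception ignored on flushing sys.stdout:
BrokenPipeError: [Errno 32] Broken pipe
Exception ignored on flushing sys.stdout:
BrokenPipeError: [Errno 32] Broken pipe
Exception ignored on flushing sys.stdout:
BrokenPipeError: [Errno 32] Broken pipe
Exception ignored on flushing sys.stdout:
BrokenPipeError: [Errno 32] Broken pipe
Exception ignored on flushing sys.stdout:
BrokenPipeError: [Errno 32] Broken pipe
Exception ignored on flushing sys.stdout:
BrokenPipeError: [Errno 32] Broken pipe
Exception ignored on flushing sys.stdout:
BrokenPipeError: [Errno 32] Broken pipe
Exception ignored on flushing sys.stdout:
BrokenPipeError: [Errno 32] Broken pipe
```

```bash
S='from m import *
st()'; 
python3 -m crank '[[0,0,0,0.5,0.05],[0,0,0,0.5,0.05]]'>/dev/null; python3 -c "$S"
python3 -m crank '[[0,0,0,0.5,0.05]]'>/dev/null; python3 -c "$S"
python3 -m crank '[[0,0,0,0.5,0.05]]'>/dev/null; python3 -c "$S"
python3 -m crank '[[0,0,0,0.2,0.05]]'>/dev/null; python3 -c "$S"
python3 -m crank '[[0,0,0,0,0.05]]'>/dev/null; python3 -c "$S"
python3 -m crank '[[0,0,0,0,0.05]]'>/dev/null; python3 -c "$S"
python3 -m crank '[[0,0,0,0,0.05]]'>/dev/null; python3 -c "$S"
```

```text
t 15.83 yaw 5.18 reading~ 1.496 (teeth 8.57) Mz 0.244 F [2.2 7.  3.5] pos [ 601.8 -207.1   78.4] w 13.9
t 15.92 yaw 2.67 reading~ 1.540 (teeth 8.82) Mz 0.109 F [2.3 7.1 2.9] pos [ 601.9 -207.1   78.5] w 14.1
t 16.00 yaw 0.15 reading~ 1.584 (teeth 9.07) Mz 0.038 F [4.3 7.9 2.9] pos [ 601.9 -207.1   78.4] w 13.7
t 16.08 yaw -0.87 reading~ 1.602 (teeth 9.18) Mz 0.123 F [3.5 8.1 2.7] pos [ 601.9 -207.1   78.5] w 13.9
t 16.17 yaw -0.80 reading~ 1.600 (teeth 9.17) Mz -0.014 F [1.5 7.8 2.9] pos [ 601.9 -207.1   78.4] w 13.9
t 16.25 yaw -0.74 reading~ 1.599 (teeth 9.16) Mz 0.006 F [2.5 6.8 2.4] pos [ 601.9 -207.1   78.4] w 13.8
t 16.33 yaw -0.73 reading~ 1.599 (teeth 9.16) Mz -0.003 F [3.3 7.2 2.7] pos [ 601.9 -207.1   78.4] w 14.0
```

```bash
S='from m import *
st()'; 
python3 -m crank '[[0,0,0,0.5,0.05],[0,0,0,0.5,0.05]]'>/dev/null; python3 -c "$S"
python3 -m crank '[[0,0,0,0.5,0.05]]'>/dev/null; python3 -c "$S"
python3 -m crank '[[0,0,0,0.5,0.05]]'>/dev/null; python3 -c "$S"
python3 -m crank '[[0,0,0,0,0.05]]'>/dev/null; python3 -c "$S"
python3 -m crank '[[0,0,0,0,0.05]]'>/dev/null; python3 -c "$S"
python3 -m crank '[[0,0,0,0,0.05]]'>/dev/null; python3 -c "$S"
python3 - <<'E'
from m import *
from rig import vision
c=vision.capture("side");np.savez("side4.npz",**c)
im=cv2.cvtColor(c["image"],cv2.COLOR_RGB2BGR)
cv2.imwrite("pics/s4.png",cv2.resize(im[150:250,220:350],None,fx=6,fy=6,interpolation=cv2.INTER_CUBIC))
E
```

```text
t 16.50 yaw -5.82 reading~ 1.688 (teeth 9.67) Mz 0.186 F [3.9 7.1 2.4] pos [ 602.  -207.1   78.4] w 13.6
t 16.58 yaw -8.34 reading~ 1.732 (teeth 9.92) Mz 0.051 F [4.4 7.1 0.6] pos [ 602.  -207.1   78.4] w 14.2
t 16.67 yaw -10.84 reading~ 1.776 (teeth 10.17) Mz 0.144 F [4.7 7.8 1.5] pos [ 602.1 -207.1   78.5] w 14.0
t 16.75 yaw -10.88 reading~ 1.776 (teeth 10.18) Mz 0.088 F [3.7 7.5 2.2] pos [ 602.1 -207.1   78.4] w 13.8
t 16.83 yaw -10.74 reading~ 1.774 (teeth 10.16) Mz 0.166 F [3.4 8.1 1.3] pos [ 602.1 -207.1   78.5] w 13.9
t 16.92 yaw -10.72 reading~ 1.774 (teeth 10.16) Mz 0.127 F [3.9 6.8 1.6] pos [ 602.  -207.1   78.4] w 14.1
```

View pics/s4.png

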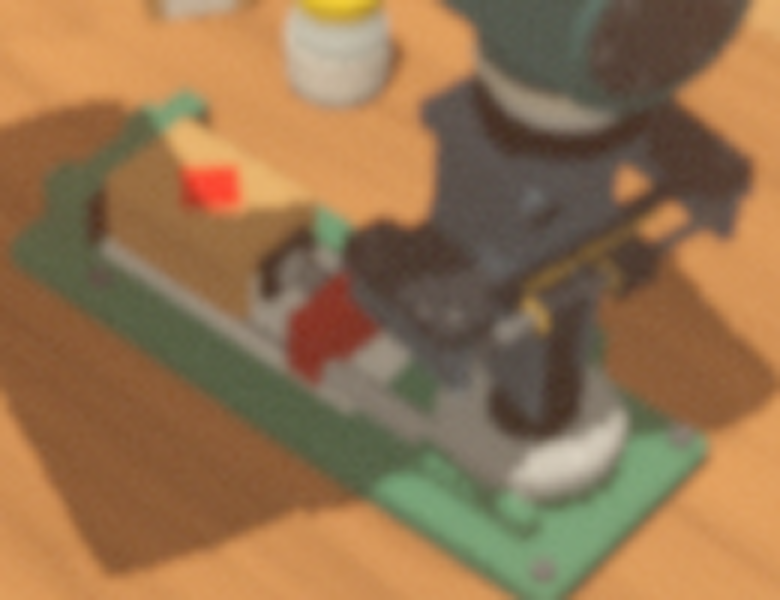

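The box is now at the fence and the foot is loaded: the static torque of 0.13 N m means about 5 N. One more tooth should give about 10 N.

```bash
S='from m import *
st()'; 
python3 -m crank '[[0,0,0,0.5,0.05],[0,0,0,0.5,0.05]]'>/dev/null; python3 -c "$S"
python3 -m crank '[[0,0,0,0.5,0.05]]'>/dev/null; python3 -c "$S"
python3 -m crank '[[0,0,0,0.5,0.05]]'>/dev/null; python3 -c "$S"
python3 -m crank '[[0,0,0,0,0.05]]'>/dev/null; python3 -c "$S"
python3 -m crank '[[0,0,0,0,0.05]]'>/dev/null; python3 -c "$S"
python3 -m crank '[[0,0,0,0,0.05]]'>/dev/null; python3 -c "$S"
python3 -m crank '[[0,0,0,0,0.05]]'>/dev/null; python3 -c "$S"
python3 -m crank '[[0,0,0,0,0.05]]'>/dev/null; python3 -c "$S"
```

```text
t 17.13 yaw -15.81 reading~ 1.862 (teeth 10.67) Mz 0.358 F [5.5 7.4 0.6] pos [ 602.1 -207.1   78.5] w 14.2
t 17.22 yaw -18.32 reading~ 1.906 (teeth 10.92) Mz 0.167 F [4.6 6.3 0.8] pos [ 602.2 -207.1   78.4] w 13.6
t 17.30 yaw -20.83 reading~ 1.950 (teeth 11.17) Mz 0.339 F [5.3 6.7 0.7] pos [ 602.2 -207.2   78.5] w 14.3
t 17.38 yaw -20.86 reading~ 1.951 (teeth 11.18) Mz 0.245 F [4.5 7.4 0.8] pos [ 602.2 -207.1   78.5] w 13.4
t 17.47 yaw -20.72 reading~ 1.948 (teeth 11.16) Mz 0.247 F [5.1 6.8 0.3] pos [ 602.2 -207.2   78.5] w 13.8
t 17.55 yaw -20.71 reading~ 1.948 (teeth 11.16) Mz 0.204 F [ 5.7  8.2 -0.4] pos [ 602.2 -207.1   78.5] w 13.7
t 17.63 yaw -20.71 reading~ 1.948 (teeth 11.16) Mz 0.210 F [5.9 7.5 0.8] pos [ 602.2 -207.2   78.5] w 13.8
t 17.72 yaw -20.71 reading~ 1.948 (teeth 11.16) Mz 0.277 F [5.  6.7 0.6] pos [ 602.2 -207.1   78.4] w 13.7
```

```bash
S='from m import *
st()'; 
python3 -m crank '[[0,0,0,-0.2,0.05],[0,0,0,0,0.05]]'>/dev/null; python3 -c "$S"
python3 -m crank '[[0,0,0,-0.2,0.05],[0,0,0,0,0.05]]'>/dev/null; python3 -c "$S"
python3 -m crank '[[0,0,0,0,0.05]]'>/dev/null; python3 -c "$S"
python3 -m crank '[[0,0,0,-0.2,0.05],[0,0,0,0,0.05]]'>/dev/null; python3 -c "$S"
python3 -m crank '[[0,0,0,0,0.05]]'>/dev/null; python3 -c "$S"
```

```text
t 17.88 yaw -19.65 reading~ 1.929 (teeth 11.05) Mz 0.230 F [5.2 7.6 0.5] pos [ 602.2 -207.1   78.4] w 14.5
t 18.05 yaw -18.69 reading~ 1.913 (teeth 10.96) Mz -0.178 F [4.7 6.8 0.5] pos [ 602.2 -207.2   78.4] w 14.0
t 18.13 yaw -18.74 reading~ 1.914 (teeth 10.96) Mz -0.154 F [4.9 7.2 0.8] pos [ 602.2 -207.2   78.4] w 13.5
t 18.30 yaw -17.73 reading~ 1.896 (teeth 10.86) Mz -0.568 F [4.1 6.6 0.8] pos [ 602.2 -207.3   78.5] w 14.0
t 18.38 yaw -17.78 reading~ 1.897 (teeth 10.87) Mz -0.621 F [4.8 4.8 0.3] pos [ 602.2 -207.3   78.5] w 14.4
```

The pawl holds behind tooth 11. Next I'll unload the twist, open and lift clear.

```bash

python3 -m crank '[[0,0,0,0.25,0.05],[0,0,0,0,0.05],[0,0,0,0,0.4],[0,0,0,0,0.4],[0,0,0,0,0.4],[0,0,0,0,0.4],[0,0,-0.3,0,0.4],[0,0,-0.6,0,0.4],[0,0,-0.9,0,0.4],[0,0,-0.9,0,0.4],[0,0,-0.9,0,0.4],[0,0,-0.9,0,0.4],[-0.9,0,-0.9,0,0.4],[-0.9,0,0,0,0.4],[-0.9,0,0,0,0.4],[-0.9,0,0,0,0.4],[-0.9,0,0,0,0.4],[-0.9,0,0,0,0.4],[0,0,0,0,0.4]]'
python3 - <<'E'
from m import *
from rig import vision
for n in("side","top"):
    c=vision.capture(n);im=cv2.cvtColor(c["image"],cv2.COLOR_RGB2BGR);W=cloud(c);z=W[...,2]
    q=W[(z>63.5)&(z<69)&(abs(W[...,0]-597)<40)&(abs(W[...,1]+8)<60)];print(n,len(q),rect(q[:,:2]))
    k=W[(z>86)&(z<100)&(abs(W[...,0]-601)<40)&(abs(W[...,1]+208)<40)];print("knob",len(k),rect(k[:,:2]) if len(k) else 0)
    if n=="top": cv2.imwrite("pics/t5.png",cv2.resize(im[100:250,180:360],None,fx=4,fy=4,interpolation=cv2.INTER_CUBIC))
E
```

```text
time_s: 19.97
eef_pos: [547.3, -364.4, 240.8]
tcp_rot: [2.558, 1.821, -0.0]
contact_force: [-0.2, 0.7, 0.0]
width: 36.1
gripper_force: 0.0
side 375 [596.3  -2.1 106.8  70.3 -88.3]
knob 99 [ 598.7 -210.6   53.9   16.9   73.7]
top 768 [597.3  -0.8 104.7  74.8  89.7]
knob 146 [ 601.1 -210.5   54.8   14.5   71.4]
```

View pics/t5.png

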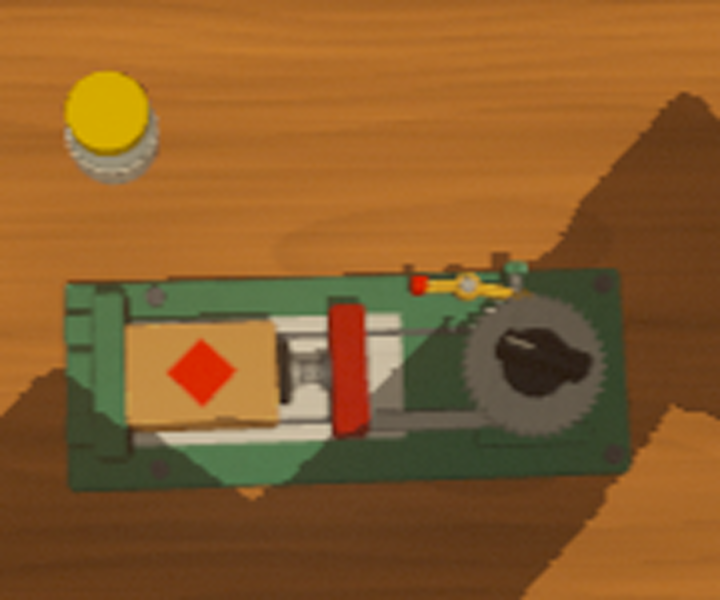

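The box (125–277, 322–428) sits flush against the fence with the foot on it. The knob has stayed on tooth 11 and the jar is where it was. Handing in.

```bash
python3 -c "
from rig import workorder
print(workorder.job_done())"
```

```text
the job is handed in; nothing more can be done
None
```

I handed the job in at about 20 s: the gift box sits against the fence with the foot pressing at about 9 N (estimated from wrist torque), held by the pawl on tooth 11, and the robot is clear; the hand-in call returned no verdict.

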